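# Open the key-cutting machine and hold its guard up

## Robot

A 6-joint arm with a two-finger parallel gripper is mounted at the origin on a cart in front of the work surface, level with it; the furniture and walls round the work are solid. World frame = base frame: x ahead of the robot, y to its left, z up, the work surface at z = 0. Lengths are in mm, angles in rad, forces in N, time in s.
With the tool pointing down it reaches from about 350 to 850 mm from the base axis. Payload 8.1 kg.
Tool frame: the origin (TCP) lies between the finger pads; the fingertips stand r.tips_ahead ahead of it and the grasp point (between the pads) lies 6 mm ahead of it (r.tips_ahead is the distance from the TCP to the fingertips, in mm); z points along the fingers, y is the line along which they close (so a half turn about z gives the same grasp; the last joint's range is limited). The gripper opens to 85 mm and grips with 20 to 120 N. Pads are 22 mm wide; open, the fingers measure 114 mm over their backs; the gripper's body (76 mm by 85 mm) begins 54 mm behind the grasp point. The pads swing forward as they close: fully open they stand 13 mm farther back than shut.
Start: joints at [-1.248, 0.13, 1.488, -0, 1.523, -0.085], TCP at [237.974, -550.794, 256.292] pointing down, gripper open.
Joint ranges: [-2.96, 2.96], [-0.89, 2.26], [0.02, 2.5], [-1.34, 4.48], [0, 2.73], [-2.66, 2.66]. Speed limits (rad/s): [2.39, 2.39, 2.79, 3.14, 3.14, 3.14].

## Interface

Orientations are given as a unit quaternion [x, y, z, w].
In Python, from plant import r gives the robot as it stands.
- The arm moves only by the tool move_arm, never from a script. Its argument "moves" is a list of rows, each a list of 7 numbers: the shift along the tool's x, y, z in mm, then the turn, a rotation vector about the tool's x, y, z in rad, then the opening, from -1 (shut) to 1 (fully open). A call has 1 to 20 rows; each row is the pose to reach, as a shift and turn from the pose commanded when the call began, along the tool's axes at that moment; what a row does not reach only later rows make up. A row lasts 1/12 s, in which the tool goes at most 41.7 mm and 7.16 degrees, less where a joint would pass 70% of its speed; a pose out of reach is approached as far as the arm can. A call with a gripper value outside its range is refused whole. The fingers move at their own pace and stop on an object; "newtons" is the grip in N (left out, the last holds). Time passes only in rows, so rows that repeat a pose let the fingers close. It gives the time, the measured TCP pose, the force, the opening and the grip force at its end, in the units of the state.
- r.get_obs(): the state, without advancing time (a new reading comes with each control period).
- r.capture(name): name is "scene" or "top" or "wrist"; returns the picture (384x512x3 uint8, blue, green, red); there is no depth.
- r.get_calibration(name): a dict with "mtx" (3x3 intrinsics, pixels), "distortion" ([k1, k2, p1, p2, k3] as OpenCV has them; the pictures are not rectified), "view" (4x4, takes a point from world to camera coordinates). Camera axes: x right, y down, z forward; pixel columns grow to the right and rows downward; lengths in mm; the calibration is good to about 2 mm. A picture is of the moment at which its call begins: read the wrist's pose just before it. get_calibration takes no time and is no camera call; for the wrist camera it gives the pose at the moment of the call.
- r.finish_job(): hands the job in; it is judged then, once.
The state is a dict: "time": time; "qpos": joint angles; "joint_vel": joint speeds; "effort": joint torques, N m; "ee_pos": TCP position; "eef_rot": TCP orientation; "force": force on the tool from outside, world axes, zero at the start; "ft_torque": the same for the moment, N m; "gripper_width": finger opening in mm; "finger_force": force on a finger pad.
Only numpy, scipy, OpenCV 4.12 (cv2) and the standard library are available. Lean on these libraries where they do the work, as an engineer would, in place of code of your own. Each camera call takes 0.05 s, during which the arm holds its last target. There are 200 camera calls.

## Task

The cutter of the small key-cutting machine is to be brushed out by a colleague. Free the carriage by turning the black bar knob on it a quarter turn anticlockwise (seen from above), so that the bar lies along the slide, draw the carriage towards the front of the machine to its stop, then raise the sprung guard by its black lever and hold it open at 60 degrees from shut, give or take 5. Finish while still holding the guard there with the gripper, the carriage still out and the knob still freed, and do not disturb the loose things lying round the machine.

Things in the scene. Friction and masses are not known exactly. Their poses are not given: they have to be found in the camera images.
- machine: key-cutting machine, fixed: grey base plate 230 x 96 x 15 mm, grey motor housing 42 x 88 mm, 93 mm high, at its rear. Origin on the bench, mid-width, 118 mm behind the plate's front edge; x to the machine's rear, y to its left, z up. Front right: steel carriage with clamp knob, and beside it at the plate's edge a stop post 56 mm high. The guard covers the cutter before the housing
- knob_grip (a point): centre of the clamp knob's black bar grip, on the knob's upright axis, 85.5 mm above the bench; rides on the carriage, which may be drawn by it. The bar is 13 mm wide (along this point's own x), 44 mm long (its own y) and 26 mm high; free space beside and below it down to 58 mm above the bench
- clamp_knob (a joint): turn of the clamp knob in rad, growing anticlockwise from above: 0 = clamped, bar square to the slide; 1.571 (end stop) = free, bar along the slide. Starts between 0 and 0.4. Stays where left; 0.04 N m to turn. Below about 1.1 a tongue under the bar catches behind the stop post and blocks the carriage
- carriage_top (a point): centre of the top of the carriage block (steel, 46 x 25 x 24 mm), under the knob; at home 68 mm before and 22 mm right of the machine's origin, 44.5 mm above the bench. A keeper arm, 14 mm wide, its top 50 mm above the bench, reaches from it to the rear over a tab at the guard's foot and keeps the guard shut until the carriage is drawn about 15 mm
- carriage (a joint): travel of the carriage in m along the machine's -x (towards the front): 0 = home, 0.04 = front stop. About 1.5 N of friction; stays where it is left
- guard_hinge (a point): point on the guard's hinge axis straight behind the lever, 65 mm behind and 28 mm left of the machine's origin, 98 mm above the bench; the axis runs along the machine's y
- lever_grip (a point): middle of the lever's black sleeve, 100 mm from the hinge axis. The lever is a round rod at the left of the guard's front, pointing straight away from the hinge; sleeve 14 mm thick, 45 mm long (78 to 123 mm from the axis). Guard shut: level, 98 mm above the bench. The guard's panel reaches 65 mm from the axis, with a lip 58 mm high, square to it, along its front edge
- guard (a joint): opening angle of the aluminium guard (84 mm wide, 65 mm deep) in rad: 0 = shut, front edge rises as it grows, 1.047 = 60 degrees, 1.75 = end stop. A spring and its weight shut it from any angle as soon as it is let go; it takes about 1.5 to 2 N at the lever
- rim_cylinder: brass rim lock cylinder, 39 mm across, 32 mm high, loose on the bench to the left of the machine, behind the vice; origin at the centre of its underside. Leave alone
- key: key with a blue head, 30 x 74 x 8 mm, lying loose to the left of the machine's rear; origin at the centre of its underside. Leave alone
- tape: roll of black tape, 69 mm across, 19 mm high, loose to the front left of the machine, before the vice; origin at the centre of its underside. Leave alone

How it is judged:
By the outcome, as a careful person would: the job done as asked, in the order asked, and still so for the second after the job is handed in, while the arm keeps its last pose, push and grip.
It also fails if it takes over 51 s, if anything falls off the work surface, if the arm or the gripper's body presses on something with over 40 N, if the wrist force passes 120 N, or if a joint passes its speed limit or range.

## Working session

There is one attempt and no reset: what is moved stays moved. The work goes in short steps, Python scripts to look and compute and a tool call to move; the robot and the scene stay as the last step left them, time stands still between calls to the robot, and variables do not carry over. Pictures are saved under pics/ and viewed, at most 10 in all, crops included, and the job is handed in when it is done.

Besides the shell and the picture viewer there is one more tool, called as name(argument=value, ...), one argument or row to a line, values as JSON. move_arm: Moves the arm, as the interface text tells. Its arguments: {"type":"object","properties":{"moves":{"type":"array","items":{"type":"array","items":{"type":"number"}}},"newtons":{"type":"number"}},"required":["moves"]}

```bash
mkdir -p pics; ls
python3 - <<'E'
from plant import r
import cv2
for n in("scene","top"):
    cv2.imwrite(f"pics/{n}0.png",r.capture(n))
    c=r.get_calibration(n); print(n,c)
o=r.get_obs(); print(o, r.tips_ahead)
E
```

```text
pics
scene {'mtx': array([[437.98673745,   0.        , 252.13237744],
       [  0.        , 437.98673745, 200.90270959],
       [  0.        ,   0.        ,   1.        ]]), 'distortion': array([-0.12121503,  0.        ,  0.        ,  0.        ,  0.        ]), 'view': array([[-8.25136670e-01, -5.64515890e-01, -2.17091186e-02,
         4.92440750e+02],
       [-3.55835155e-01,  5.49192810e-01, -7.56153821e-01,
         1.75979568e+02],
       [ 4.38783339e-01, -6.16205378e-01, -6.54033725e-01,
         7.38707017e+02],
       [ 0.00000000e+00,  0.00000000e+00,  0.00000000e+00,
         1.00000000e+00]])}
top {'mtx': array([[441.20848474,   0.        , 246.18814335],
       [  0.        , 441.20848474, 189.54721425],
       [  0.        ,   0.        ,   1.        ]]), 'distortion': array([-0.10933338,  0.        ,  0.        ,  0.        ,  0.        ]), 'view': array([[ 2.35916315e-03, -9.99995087e-01,  2.06391890e-03,
         1.07552442e+02],
       [-9.79137659e-01, -2.72930533e-03, -2.03179711e-01,
         5.46820689e+02],
       [ 2.03184346e-01, -1.54152664e-03, -9.79139288e-01,
         8.37040462e+02],
       [ 0.00000000e+00,  0.00000000e+00,  0.00000000e+00,
         1.00000000e+00]])}
{'time': 0.1, 'qpos': array([-1.24840310e+00,  1.31049746e-01,  1.48918993e+00, -2.82525839e-06,
        1.52300397e+00, -8.54274284e-02]), 'joint_vel': array([-1.47914932e-04, -1.91404838e-03, -2.84356268e-03, -1.87536105e-06,
       -1.33934414e-03, -1.55644909e-04]), 'effort': array([ 7.91398561e-04, -5.70952821e+01, -5.01940870e+01, -2.02782167e-04,
        8.16285261e-03, -2.91513015e-05]), 'ee_pos': array([ 237.82418913, -550.35301752,  255.36000329]), 'eef_rot': array([ 9.79281877e-01,  2.02500182e-01, -9.89795315e-05, -8.19541612e-04]), 'force': array([-0.41986792, -0.03041663, -0.62843149]), 'ft_torque': array([0.05885886, 0.00373476, 0.01979802]), 'finger_force': 0.0, 'gripper_width': 85.47098829468142} 25.0
```

View pics/scene0.png

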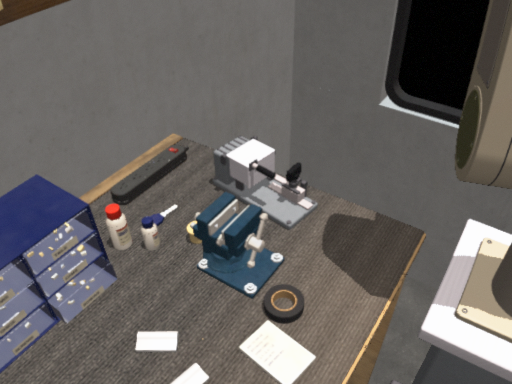

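View pics/top0.png

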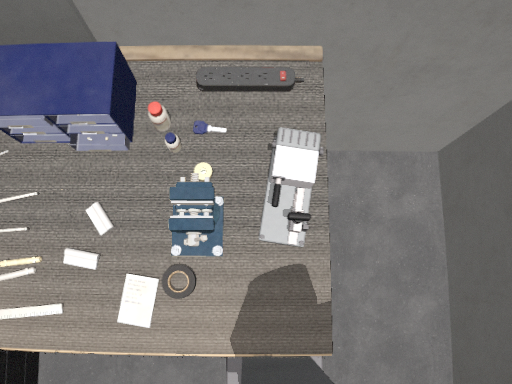

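The scene view shows the machine at about (265,180). In the top view it is at about (290,190), with its rear up and turned slightly clockwise. The knob bar is near (299,217) and the lever sleeve near (276,192). I'll enlarge that area.

Run:
```python
import cv2
a=cv2.imread("pics/top0.png")[115:255,245:335]; b=cv2.imread("pics/scene0.png")[130:230,205:325]
A=cv2.resize(a,None,fx=4,fy=4,interpolation=2); B=cv2.resize(b,None,fx=3.6,fy=3.6,interpolation=2)
import numpy as np
c=np.zeros((560,800,3),np.uint8); c[:560,:360]=A; c[:360,365:365+432]=B
cv2.imwrite("pics/crop0.png",c)
```

```text
(no output)
```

View pics/crop0.png

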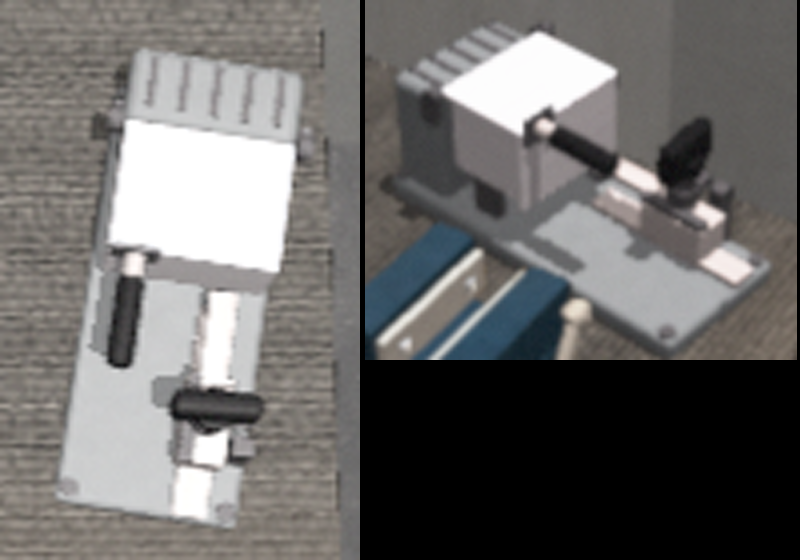

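In the crop, the plate's front corners are at about (58,498) and (235,525). The knob bar runs from (172,404) to (263,407), and the lever sleeve from (130,275) to (120,366).

```bash
cat > h.py <<'E'
import numpy as np, cv2
from plant import r
def ray(c,px,z):
    u=cv2.undistortPoints(np.array([[px]],float),c["mtx"],c["distortion"])[0,0]
    R=c["view"][:3,:3];t=c["view"][:3,3]; C=-R.T@t; d=R.T@np.r_[u,1]
    return C+d*(z-C[2])/d[2]
def proj(c,P):
    R=c["view"][:3,:3];t=c["view"][:3,3]
    return cv2.projectPoints(np.atleast_2d(P).astype(float),cv2.Rodrigues(R)[0],t,c["mtx"],c["distortion"])[0][:,0]
E
python3 - <<'E'
from h import *
c=r.get_calibration("top")
f=lambda x,y,z: ray(c,(245+(x+.5)/4-.5,115+(y+.5)/4-.5),z)
pts=dict(fl=((58,498),15),fr=((235,525),15),bl=((172,404),85.5),br=((263,407),85.5),s0=((130,275),98),s1=((120,366),98))
W={k:f(*p,z) for k,(p,z) in pts.items()}
for k in W:print(k,W[k].round(1))
print("plate w",np.linalg.norm(W['fl']-W['fr'])); d=W['fl']-W['fr']; print("yaw front",np.degrees(np.arctan2(-d[0],d[1])))
d=W['s0']-W['s1'];print("yaw lever",np.degrees(np.arctan2(d[1],d[0])),np.linalg.norm(d))
d=W['bl']-W['br'];print("bar",np.degrees(np.arctan2(-d[0],d[1])),np.linalg.norm(d))
# least squares pose from plate corners, sleeve ends, knob (centre)
M=np.array([[-118,48],[-118,-48],[-13,28],[-58,28],[-68,-22]]);Q=np.array([W['fl'][:2],W['fr'][:2],W['s0'][:2],W['s1'][:2],((W['bl']+W['br'])/2)[:2]])
m=(M-M.mean(0));q=Q-Q.mean(0)
th=np.arctan2((m[:,0]*q[:,1]-m[:,1]*q[:,0]).sum(),(m*q).sum());R=np.array([[np.cos(th),-np.sin(th)],[np.sin(th),np.cos(th)]])
t=Q.mean(0)-R@M.mean(0);print("pose",t,np.degrees(th),th);print(Q-(M@R.T+t))
E
```

```text
fl [450.1  81.8  15. ]
fr [436.2  -9.9  15. ]
bl [489.1  28.7  85.5]
br [487.7 -15.5  85.5]
s0 [550.2  49.2  98. ]
s1 [505.6  54.5  98. ]
plate w 92.76723684034897
yaw front -8.647940959268773
yaw lever -6.79157832287317 44.91820429296065
bar -1.8401047128760954 44.19153937826099
pose [559.33419967  18.93592351] -8.273355459870535 -0.14439729296259043
[[ 0.64987921 -1.60059961]
 [ 0.51517334  1.68775221]
 [-0.30883102  0.70734662]
 [-0.38016326 -0.45603667]
 [-0.47605828 -0.33846255]]
```

The machine pose is about (559.3, 18.9), yaw -8.3°. The knob is at (488.5, 6.5), turned about 0.11 rad already. I'll move above the knob.

```bash
cat >> h.py <<'E'
from scipy.spatial.transform import Rotation as Ro
TH=-0.1444; T=np.array([559.3,18.9,0])
RM=Ro.from_euler('z',TH)
def m2w(p): return RM.apply(p)+T
def tool(psi,pitch=0):
    "tool down, tool x heading psi (rad); pitched forward (tool z to machine +x) by pitch"
    R0=Ro.from_euler('z',psi)*Ro.from_euler('x',np.pi)
    ax=RM.apply([0,1,0]); return Ro.from_rotvec(-pitch*ax)*R0
def delta(pos,R,grasp=True):
    "shift, rotvec from measured pose; pos is the grasp point if grasp"
    o=r.get_obs(); R0=Ro.from_quat(o["eef_rot"])
    p=np.array(pos)-(6*R.apply([0,0,1]) if grasp else 0)
    return (R0.inv().apply(p-o["ee_pos"])).round(1),(R0.inv()*R).as_rotvec().round(3)
E
python3 - <<'E'
from h import *
print(delta([488.5,6.5,184],tool(np.radians(88.2))))
E
```

```text
(array([ 451. , -411.7,   66.1]), array([-1.000e-03, -1.000e-03, -1.132e+00]))
```

move_arm(
  moves=[
    [451, -412, 66, 0, 0, -1.132, 0],
    [451, -412, 66, 0, 0, -1.132, 0],
    [451, -412, 66, 0, 0, -1.132, 0],
    [451, -412, 66, 0, 0, -1.132, 0],
    [451, -412, 66, 0, 0, -1.132, 0],
    [451, -412, 66, 0, 0, -1.132, 0],
    [451, -412, 66, 0, 0, -1.132, 0],
    [451, -412, 66, 0, 0, -1.132, 0],
    [451, -412, 66, 0, 0, -1.132, 0],
    [451, -412, 66, 0, 0, -1.132, 0],
    [451, -412, 66, 0, 0, -1.132, 0],
    [451, -412, 66, 0, 0, -1.132, 0],
    [451, -412, 66, 0, 0, -1.132, 0],
    [451, -412, 66, 0, 0, -1.132, 0],
    [451, -412, 66, 0, 0, -1.132, 0],
    [451, -412, 66, 0, 0, -1.132, 0],
    [451, -412, 66, 0, 0, -1.132, 0],
    [451, -412, 66, 0, 0, -1.132, 0],
    [451, -412, 66, 0, 0, -1.132, 0],
  ],
)

```text
time: 1.68
ee_pos: [488.2, 5.3, 190.2]
eef_rot: [0.718, 0.696, -0.0, -0.0]
force: [0.2, -0.3, 0.8]
gripper_width: 42.8
finger_force: 0.0
```

Run:
```python
from h import *
o=r.get_obs();print(o["time"],o["ee_pos"],o["qpos"],o["gripper_width"])
c=r.get_calibration("wrist");im=r.capture("wrist")
cv2.imwrite("pics/w1.png",im);np.save("w1view.npy",c["view"])
print(-c["view"][:3,:3].T@c["view"][:3,3])
print(proj(c,[[488.5,6.5,98.5]]), delta([488.5,6.5,86.5],tool(np.radians(88.2))))
```

```text
1.6833 [488.22988555   5.32410378 190.20146006] [-9.38739478e-02 -1.34312384e-01  1.87424305e+00 -4.01691937e-04
  1.40203697e+00 -6.18159918e-02] 42.80316307474828
[490.18561039  87.89821887 307.80080266]
[[252.16326867 198.40814664]] (array([ 1.4,  0.1, 97.9]), array([ 0.   ,  0.   , -0.001]))
```

View pics/w1.png

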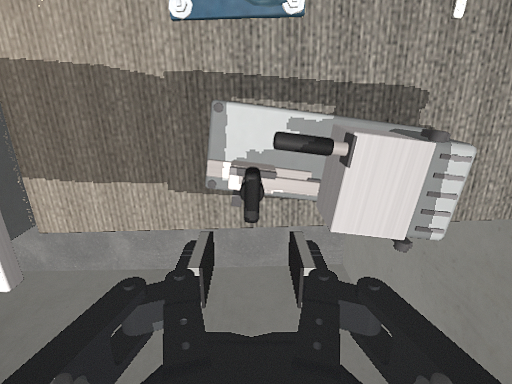

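In the wrist view the bar runs from (253,168) to (251,222), within about 4 px of the prediction. The sleeve runs from (274,140) to (333,147), and the plate's front corners are at (213,101) and (206,191).

Run:
```python
from h import *
c=r.get_calibration("wrist")
for n,p,z in [("bar",(252,195),94),("b0",(253,168),94),("b1",(251,222),94),("s1",(274,140),98),("s0",(333,147),98),("fl",(213,101),15),("fr",(206,191),15)]:
    w=ray(c,p,z);print(n,w.round(1),RM.inv().apply(w-T).round(1))
```

```text
bar [488.5   7.5  94. ] [-68.4 -21.5  94. ]
b0 [490.   30.2  94. ] [-70.2   1.2  94. ]
b1 [486.9 -16.8  94. ] [-66.5 -45.7  94. ]
s1 [506.5  52.5  98. ] [-57.1  25.6  98. ]
s0 [551.2  45.8  98. ] [-11.9  25.4  98. ]
fl [452.   79.8  15. ] [-115.    44.8   15. ]
fr [436.9 -15.7  15. ] [-116.1  -51.8   15. ]
```

move_arm(
  moves=[
    [1.5, 0, 40, 0, 0, 0, 0],
    [1.5, 0, 70, 0, 0, 0, 0],
    [1.5, 0, 85, 0, 0, 0, 0],
    [1.5, 0, 97, 0, 0, 0, 0],
    [1.5, 0, 97, 0, 0, 0, 0],
    [1.5, 0, 97, 0, 0, 0, 0],
    [1.5, 0, 97, 0, 0, 0, -1],
    [1.5, 0, 97, 0, 0, 0, -1],
    [1.5, 0, 97, 0, 0, 0, -1],
    [1.5, 0, 97, 0, 0, 0, -1],
    [1.5, 0, 97, 0, 0, 0, -1],
    [1.5, 0, 97, 0, 0, 0, -1],
    [1.5, 0, 97, 0, 0, 0, -1],
  ],
  newtons=35,
)

```text
time: 2.82
ee_pos: [489.1, 7.5, 95.1]
eef_rot: [0.718, 0.696, 0.0, 0.001]
force: [-6.7, -0.2, 9.1]
gripper_width: 12.4
finger_force: 36.1
```

move_arm(
  moves=[
    [0, 0, 0, 0, 0, -0.1, -1],
    [0, 0, 0, 0, 0, -0.2, -1],
    [0, 0, 0, 0, 0, -0.3, -1],
    [0, 0, 0, 0, 0, -0.4, -1],
    [0, 0, 0, 0, 0, -0.5, -1],
    [0, 0, 0, 0, 0, -0.6, -1],
    [0, 0, 0, 0, 0, -0.7, -1],
    [0, 0, 0, 0, 0, -0.8, -1],
    [0, 0, 0, 0, 0, -0.9, -1],
    [0, 0, 0, 0, 0, -1.0, -1],
    [0, 0, 0, 0, 0, -1.1, -1],
    [0, 0, 0, 0, 0, -1.2, -1],
    [0, 0, 0, 0, 0, -1.3, -1],
    [0, 0, 0, 0, 0, -1.4, -1],
    [0, 0, 0, 0, 0, -1.47, -1],
    [0, 0, 0, 0, 0, -1.48, -1],
    [0, 0, 0, 0, 0, -1.48, -1],
    [0, 0, 0, 0, 0, -1.48, -1],
  ],
)

```text
time: 4.32
ee_pos: [487.9, 6.6, 95.1]
eef_rot: [0.061, 0.998, -0.001, -0.001]
force: [-13.7, -7.6, 15.4]
gripper_width: 12.2
finger_force: 40.9
```

Run:
```python
from h import *
o=r.get_obs();R=Ro.from_quat(o["eef_rot"]);x=R.apply([1,0,0]);print(np.degrees(np.arctan2(x[1],x[0])),o["force"],o["ft_torque"],o["gripper_width"],o["ee_pos"])
print(R.inv().apply(RM.apply([-1,0,0])))
cv2.imwrite("pics/t2.png",cv2.resize(r.capture("top")[130:270,235:345],None,fx=4,fy=4))
```

```text
172.9854095620202 [-13.72752816  -7.58216447  15.42862139] [-1.04971923  2.3795398  -0.64256146] 12.224585886158911 [487.93403621   6.56315059  95.07570875]
[0.99975726 0.02197435 0.00159616]
```

move_arm(
  moves=[
    [0, 0, -1, 0, 0, 0.01, -1],
    [3, 0, -2, 0, 0, 0.015, -1],
    [7, 0.1, -2, 0, 0, 0.015, -1],
    [11, 0.2, -2, 0, 0, 0.015, -1],
    [15, 0.3, -2, 0, 0, 0.015, -1],
    [19, 0.4, -2, 0, 0, 0.015, -1],
    [23, 0.5, -2, 0, 0, 0.015, -1],
    [27, 0.6, -2, 0, 0, 0.015, -1],
    [31, 0.7, -2, 0, 0, 0.015, -1],
    [35, 0.8, -2, 0, 0, 0.015, -1],
    [38, 0.8, -2, 0, 0, 0.015, -1],
    [40, 0.9, -2, 0, 0, 0.015, -1],
    [41, 0.9, -2, 0, 0, 0.015, -1],
    [41, 0.9, -2, 0, 0, 0.015, -1],
    [41, 0.9, -2, 0, 0, 0.015, -1],
  ],
)

```text
time: 5.62
ee_pos: [447.8, 12.8, 95.3]
eef_rot: [0.069, 0.998, -0.001, 0.0]
force: [0.2, -5.9, -7.3]
gripper_width: 12.3
finger_force: 34.9
```

Run:
```python
from h import *
o=r.get_obs();R=Ro.from_quat(o["eef_rot"]);x=R.apply([1,0,0]);print(np.degrees(np.arctan2(x[1],x[0])),o["force"],o["ft_torque"],o["ee_pos"])
print("travel",RM.inv().apply(o["ee_pos"]-[487.93,6.56,95.1]), RM.inv().apply(o["force"]))
```

```text
172.13392220784334 [ 0.21485161 -5.87417469 -7.28836488] [-0.90717859 -0.16276139 -0.37201193] [447.80550247  12.76364772  95.25351248]
travel [-40.59959559   0.36521974   0.15351248] [ 1.05790163 -5.78212189 -7.28836488]
```

move_arm(
  moves=[
    [1, 0, 0.5, 0, 0, 0, -1],
    [2, 0, 1, 0, 0, 0, -1],
    [2.5, 0, 1, 0, 0, 0, -1],
    [2.5, 0, 1, 0, 0, 0, -1],
    [2.5, 0, 1, 0, 0, 0, -1],
  ],
)

```text
time: 6.03
ee_pos: [447.4, 12.8, 95.3]
eef_rot: [0.069, 0.998, -0.001, 0.002]
force: [8.2, -7.4, -9.4]
gripper_width: 12.1
finger_force: 34.7
```

move_arm(
  moves=[
    [-1, 0, 0, 0, 0, 0, -1],
    [-1, 0, 0, 0, 0, 0, -0.2],
    [-1, 0, 0, 0, 0, 0, -0.2],
    [-1, 0, 0, 0, 0, 0, -0.2],
    [-1, 0, 0, 0, 0, 0, -0.2],
    [-1, 0, 0, 0, 0, 0, -0.2],
    [-1, 0, -20, 0, 0, 0, -0.2],
    [-1, 0, -50, 0, 0, 0, -0.2],
    [-1, 0, -80, 0, 0, 0, -0.2],
    [-1, 0, -100, 0, 0, 0, -0.2],
    [-1, 0, -100, 0, 0, 0, -0.2],
    [-1, 0, -100, 0, 0, 0, -0.2],
  ],
)

```text
time: 7.03
ee_pos: [447.7, 13.9, 195.9]
eef_rot: [0.068, 0.998, 0.0, 0.002]
force: [0.0, -0.1, 0.5]
gripper_width: 34.2
finger_force: 0.0
```

Run:
```python
from h import *
o=r.get_obs();print(o["ee_pos"],o["force"],o["gripper_width"])
c=r.get_calibration("wrist");cv2.imwrite("pics/w3.png",r.capture("wrist"))
t=r.capture("scene")[130:230,205:325];cv2.imwrite("pics/s3.png",cv2.resize(t,None,fx=5,fy=5,interpolation=2))
print(proj(c,[m2w([-35,28,98]),m2w([-58,28,98]),m2w([-108,-22,98])]))
```

```text
[447.65227452  13.87362237 195.89665685] [ 0.0441512  -0.07833415  0.51318308] 34.185269844753066
[[304.85198238 274.57577666]
 [306.74325743 252.86676343]
 [250.83787011 200.1766402 ]]
```

View pics/w3.png

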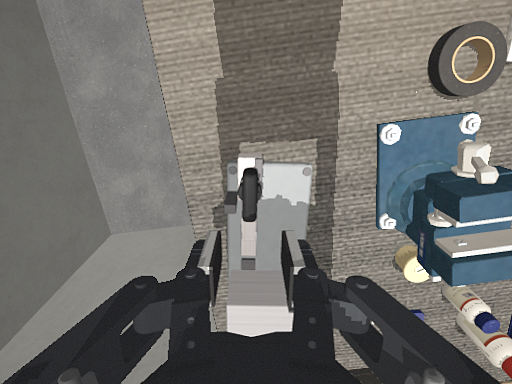

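View pics/s3.png

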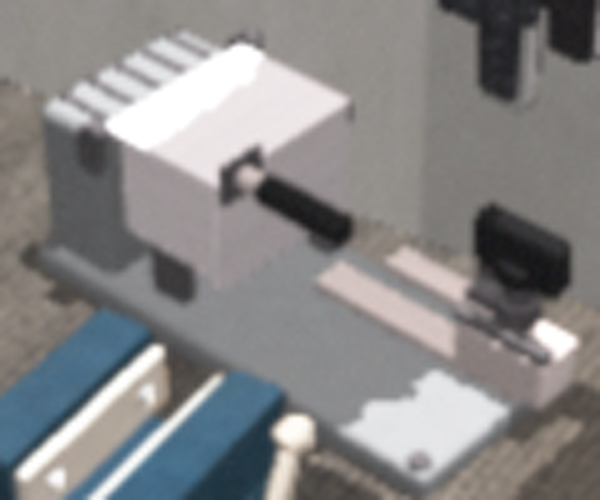

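The knob bar now lies along the slide at (250,168–220) in the wrist view, and the scene view shows the carriage drawn out. I'll go to a pre-grasp in front of the lever, pitched 40° forward.

```bash
sed -i 's/559.3,18.9,0/559.3,18.2,0/' h.py
python3 - <<'E'
from h import *
P=np.radians(40)
print(delta(m2w([-35-70*np.sin(P),28,98+70*np.cos(P)]),tool(TH+np.pi,P)))
E
```

```text
(array([-28. ,  48.2,  37.1]), array([ 0.003, -0.699,  0.007]))
```

move_arm(
  moves=[
    [-28, 48, 37, 0.003, -0.1, 0.007, 0.1],
    [-28, 48, 37, 0.003, -0.2, 0.007, 0.1],
    [-28, 48, 37, 0.003, -0.3, 0.007, 0.1],
    [-28, 48, 37, 0.003, -0.4, 0.007, 0.1],
    [-28, 48, 37, 0.003, -0.5, 0.007, 0.1],
    [-28, 48, 37, 0.003, -0.6, 0.007, 0.1],
    [-28, 48, 37, 0.003, -0.7, 0.007, 0.1],
    [-28, 48, 37, 0.003, -0.7, 0.007, 0.1],
    [-28, 48, 37, 0.003, -0.7, 0.007, 0.1],
    [-28, 48, 37, 0.003, -0.7, 0.007, 0.1],
  ],
)

```text
time: 7.97
ee_pos: [487.8, 60.3, 158.2]
eef_rot: [0.068, 0.939, -0.027, 0.335]
force: [-0.2, 0.5, -0.7]
gripper_width: 47.4
finger_force: 0.0
```

Run:
```python
from h import *
o=r.get_obs();print(o["qpos"],o["gripper_width"])
P=np.radians(40)
print(delta(m2w([-35,28,98]),tool(TH+np.pi,P)))
c=r.get_calibration("wrist");cv2.imwrite("pics/w4.png",r.capture("wrist"))
print(proj(c,[m2w([-35,28,98]),m2w([-58,28,98]),m2w([-13,28,98])]))
```

```text
[ 0.14862614 -0.71860253  2.49803486 -0.28891503  0.71896816 -1.12248613] 47.35786560216937
(array([ 5.9, -3.1, 67.1]), array([-0.005, -0.012,  0.001]))
[[248.01857645 202.9962286 ]
 [247.61878233 186.49279377]
 [248.33625724 216.08903559]]
```

View pics/w4.png

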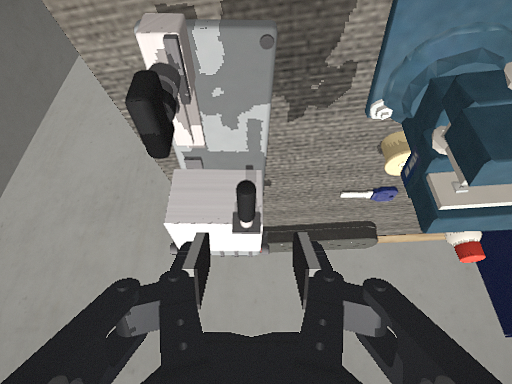

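The sleeve is at (246,182–213), close to the prediction. Joint 3 is near its limit, though, so I'll cut the pitch to 25°.

Run:
```python
from h import *
P=np.radians(25)
for d in (50,0): print(delta(m2w([-35-d*np.sin(P),27.5,98+d*np.cos(P)]),tool(TH+np.pi,P)))
```

```text
(array([-8.1, -3.6, 18.7]), array([-0.005,  0.25 ,  0.   ]))
(array([ 4.3, -3.4, 67.1]), array([-0.005,  0.25 ,  0.   ]))
```

move_arm(
  moves=[
    [-8, -3.5, 5, -0.005, 0.1, 0, 0.1],
    [-8, -3.5, 10, -0.005, 0.2, 0, 0.1],
    [-8, -3.5, 19, -0.005, 0.25, 0, 0.1],
    [-8, -3.5, 19, -0.005, 0.25, 0, 0.1],
    [-4, -3.5, 35, -0.005, 0.25, 0, 0.1],
    [0, -3.5, 50, -0.005, 0.25, 0, 0.1],
    [2.5, -3.5, 60, -0.005, 0.25, 0, 0.1],
    [4, -3.5, 67, -0.005, 0.25, 0, 0.1],
    [4, -3.5, 67, -0.005, 0.25, 0, 0.1],
    [4, -3.5, 67, -0.005, 0.25, 0, 0.1],
    [4, -3.5, 67, -0.005, 0.25, 0, 0.1],
  ],
)

```text
time: 8.93
ee_pos: [527.6, 51.0, 106.4]
eef_rot: [0.07, 0.973, -0.015, 0.219]
force: [-0.2, -0.5, -0.6]
gripper_width: 47.1
finger_force: 0.0
```

Run:
```python
from h import *
o=r.get_obs();print(o["qpos"],o["force"],delta(m2w([-35,27.5,98]),tool(TH+np.pi,np.radians(25))))
cv2.imwrite("pics/s5.png",cv2.resize(r.capture("scene")[100:230,195:325],None,fx=4,fy=4,interpolation=2))
```

```text
[ 0.0530619  -0.2926132   2.23421725 -0.11968541  0.76902378 -1.30568149] [-0.23113316 -0.450123   -0.56864626] (array([ 2.6, -0.4,  2.1]), array([ 0.001,  0.006, -0.   ]))
```

View pics/s5.png

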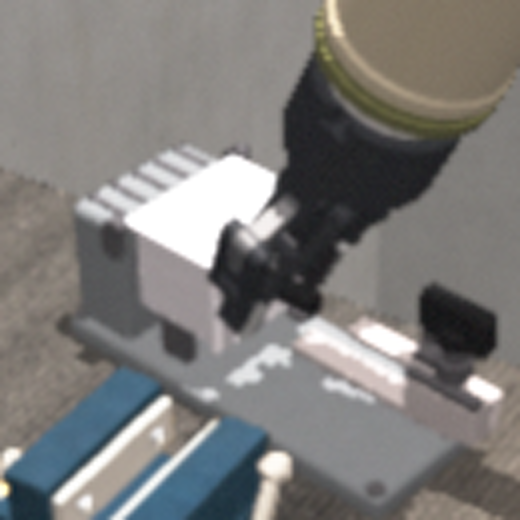

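The fingers straddle the lever and nothing is touching. I'll correct by 2–3 mm and close.

move_arm(
  moves=[
    [2.5, 0, 2, 0, 0, 0, 0.1],
    [2.5, 0, 2, 0, 0, 0, -1],
    [2.5, 0, 2, 0, 0, 0, -1],
    [2.5, 0, 2, 0, 0, 0, -1],
    [2.5, 0, 2, 0, 0, 0, -1],
    [2.5, 0, 2, 0, 0, 0, -1],
    [2.5, 0, 2, 0, 0, 0, -1],
  ],
  newtons=40,
)

```text
time: 9.57
ee_pos: [526.5, 50.7, 103.6]
eef_rot: [0.07, 0.973, -0.016, 0.219]
force: [-2.6, -4.2, 2.2]
gripper_width: 12.7
finger_force: 38.9
```

Run:
```python
from h import *
o=r.get_obs();R0=Ro.from_quat(o["eef_rot"]);p0=o["ee_pos"];g=p0+6*R0.apply([0,0,1])
gm=RM.inv().apply(g-T);print(gm,o["gripper_width"],o["force"])
ax=RM.apply([0,1,0])
H=m2w([65,gm[1],98])
for a in range(0,61,5):
    Q=Ro.from_rotvec(np.radians(a)*ax)
    p=Q.apply(p0-H)+H
    print(a,R0.inv().apply(p-p0).round(1),(R0.inv()*Q*R0).as_rotvec().round(3))
```

```text
[-34.55135955  27.45822285  98.21673863] 12.71335625676701 [-2.62824931 -4.20163592  2.21499704]
0 [0. 0. 0.] [0. 0. 0.]
5 [-4.6  0.  -7.6] [0.    0.087 0.   ]
10 [ -9.8   0.  -14.9] [0.    0.175 0.   ]
15 [-15.7   0.  -21.6] [0.    0.262 0.   ]
20 [-22.1   0.  -27.8] [0.    0.349 0.   ]
25 [-29.    0.  -33.4] [0.    0.436 0.   ]
30 [-36.4   0.  -38.4] [0.    0.524 0.   ]
35 [-44.2   0.  -42.7] [0.    0.611 0.   ]
40 [-52.4   0.  -46.4] [0.    0.698 0.   ]
45 [-60.8   0.  -49.3] [0.    0.785 0.   ]
50 [-69.5   0.  -51.4] [0.    0.873 0.   ]
55 [-78.3   0.  -52.8] [0.   0.96 0.  ]
60 [-87.2   0.  -53.5] [0.    1.047 0.   ]
```

move_arm(
  moves=[
    [-2.3, 0, -3.9, 0, 0.044, 0, -1],
    [-4.6, 0, -7.6, 0, 0.087, 0, -1],
    [-7.2, 0, -11.3, 0, 0.131, 0, -1],
    [-9.8, 0, -14.9, 0, 0.175, 0, -1],
    [-12.7, 0, -18.3, 0, 0.218, 0, -1],
    [-15.7, 0, -21.6, 0, 0.262, 0, -1],
    [-18.9, 0, -24.7, 0, 0.305, 0, -1],
    [-22.1, 0, -27.8, 0, 0.349, 0, -1],
    [-22.1, 0, -27.8, 0, 0.349, 0, -1],
  ],
)

```text
time: 10.32
ee_pos: [534.6, 49.4, 138.6]
eef_rot: [0.072, 0.996, -0.003, 0.044]
force: [-5.6, -2.6, 1.5]
gripper_width: 12.5
finger_force: 39.8
```

```bash
cat > g.py <<'E'
from h import *
o=r.get_obs();R0=Ro.from_quat(o["eef_rot"]);p0=o["ee_pos"];g=p0+6*R0.apply([0,0,1])
gm=RM.inv().apply(g-T)-[65,0,98];a0=np.degrees(np.arctan2(gm[2],-gm[0]));print("angle",a0,"rad",np.hypot(gm[0],gm[2]),"width",o["gripper_width"],"F",RM.inv().apply(o["force"]),"M",o["ft_torque"],o["qpos"])
E
python3 - <<'E'
from g import *
ax=RM.apply([0,1,0]);H=m2w([65,gm[1],98])
for a in np.arange(5,61-a0,5).tolist()+[60-a0]:
    Q=Ro.from_rotvec(np.radians(a)*ax); p=Q.apply(p0-H)+H
    print(round(a,1),R0.inv().apply(p-p0).round(1),round(np.radians(a),3))
E
```

```text
angle 20.33242814226044 rad 99.59451683628552 width 12.516315308978363 F [-5.16135176 -3.38769604  1.50579611] M [-0.41725532  1.00969302 -0.17497895] [ 0.00510187 -0.0291746   1.87584768 -0.01416227  1.20674691 -1.416421  ]
5.0 [-4.6  0.  -7.7] 0.087
10.0 [ -9.8   0.  -14.9] 0.175
15.0 [-15.7   0.  -21.6] 0.262
20.0 [-22.1   0.  -27.8] 0.349
25.0 [-29.    0.  -33.4] 0.436
30.0 [-36.4   0.  -38.4] 0.524
35.0 [-44.2   0.  -42.8] 0.611
40.0 [-52.4   0.  -46.4] 0.698
39.7 [-51.8   0.  -46.2] 0.692
```

move_arm(
  moves=[
    [-2.3, 0, -3.9, 0, 0.044, 0, -1],
    [-4.6, 0, -7.7, 0, 0.087, 0, -1],
    [-7.2, 0, -11.3, 0, 0.131, 0, -1],
    [-9.8, 0, -14.9, 0, 0.175, 0, -1],
    [-12.7, 0, -18.3, 0, 0.218, 0, -1],
    [-15.7, 0, -21.6, 0, 0.262, 0, -1],
    [-18.9, 0, -24.7, 0, 0.305, 0, -1],
    [-22.1, 0, -27.8, 0, 0.349, 0, -1],
    [-25.5, 0, -30.6, 0, 0.393, 0, -1],
    [-29, 0, -33.4, 0, 0.436, 0, -1],
    [-32.7, 0, -36, 0, 0.48, 0, -1],
    [-36.4, 0, -38.4, 0, 0.524, 0, -1],
    [-40.3, 0, -40.6, 0, 0.567, 0, -1],
    [-44.2, 0, -42.8, 0, 0.611, 0, -1],
    [-48.3, 0, -44.7, 0, 0.655, 0, -1],
    [-51.8, 0, -46.2, 0, 0.692, 0, -1],
    [-51.8, 0, -46.2, 0, 0.692, 0, -1],
    [-51.8, 0, -46.2, 0, 0.692, 0, -1],
    [-51.8, 0, -46.2, 0, 0.692, 0, -1],
  ],
)

```text
time: 11.9
ee_pos: [581.0, 42.2, 189.2]
eef_rot: [0.069, 0.953, 0.021, -0.295]
force: [-5.2, -5.7, 4.6]
gripper_width: 12.2
finger_force: 40.0
```

Run:
```python
from g import *
a=r.capture("scene")[70:260,170:330]; b=r.capture("top")[110:260,190:340]
c=np.zeros((570,800,3),np.uint8);c[:,:480]=cv2.resize(a,(480,570));c[:320,480:]=cv2.resize(b,(320,320));cv2.imwrite("pics/end.png",c)
```

```text
angle 59.743748846505426 rad 99.88690794794265 width 12.174837969357306 F [-4.34778869 -6.35205475  4.60198843] M [-0.65819984  0.76919318  0.54789146] [-0.0471794   0.67194623  1.03712045  0.06042479  2.0296847  -1.46296034]
```

View pics/end.png

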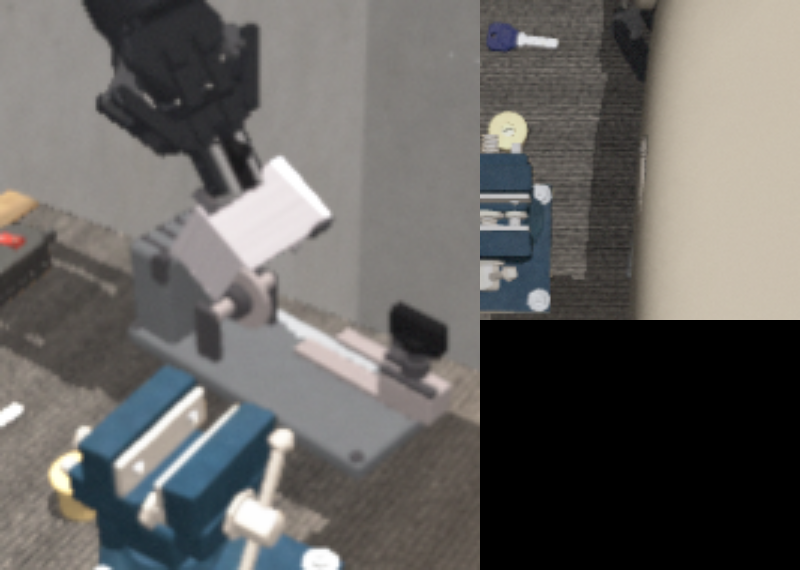

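The guard is open with the gripper holding the lever, and the cutter is exposed. The kinematics put it at about 59.7°. The knob bar at (420,330) is still along the slide, the carriage is out, and the loose things I can see are where they were. I'll hand it in.

```bash
python3 -c "
from plant import r
print(r.finish_job())"
```

```text
the job is handed in; nothing more can be done
None
```

I handed the job in with the knob freed, the carriage drawn to its front stop and the gripper holding the guard open at about 60° (59.7° from the arm's pose). I touched none of the loose things, and it took about 12 s of the 51 s allowed.

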